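# Register a slide carrier in the fence corner of the loading stage

### The arm

A 7-joint arm with a two-finger parallel gripper is mounted at the origin on the work surface. World frame = base frame: x ahead of the robot, y to its left, z up, the work surface at z = 0. Lengths are in m, angles in degrees, forces in N, time in s.
With the tool pointing down it reaches from about 0.35 to 0.775 m from the base axis. Payload 3.1 kg.
Tool frame: the origin (TCP) lies on the centre line of the jaws, within the pads' length; the fingertips stand 17 mm ahead of it and the grasp point (between the pads) lies 2 mm behind it (robot.tip_reach is the distance from the TCP to the fingertips, in m); z points along the fingers, y is the line along which they close (so a half turn about z gives the same grasp; the last joint's range is limited). The gripper opens to 85 mm and grips with 20 to 120 N. Pads are 22 mm wide; open, the fingers measure 114 mm over their backs; the gripper's body (76 mm by 85 mm) begins 54 mm behind the grasp point. The pads swing forward as they close: fully open they stand 13 mm farther back than shut.
Start: joints at [-67.649, 17.813, 0.802, 86.603, -0.252, 75.585, -1.558], TCP at [0.23, 0.5, 0.248] pointing down, gripper open.
Joint ranges: [-154.91, 154.91], [-16.99, 109.72], [-72.82, 74.43], [7.12, 147.25], [-82.49, 262.49], [11.32, 116.49], [-174.64, 174.64]. Speed limits (degrees/s): [159.86, 159.86, 180, 180, 180, 180, 180].

### API

Orientations are given as [roll, pitch, yaw] about the fixed x, y, z axes, in that order (R = Rz(yaw) Ry(pitch) Rx(roll)).
In Python, from station import robot, fingers, vision, workorder, recognise gives the robot as it stands. Calls block until the motion is done:
- robot.move_to(position, orientation): joint-space move of the TCP to a pose.
- robot.line_to(position, orientation=None, velocity=0.15, f_stop=None): straight line of the TCP; orientation=None keeps the orientation; velocity is the mean speed in m/s. With f_stop (N) it stops when the force on the tool has changed by that much, and returns True; else False.
- robot.move_j(angles): joint-space move.
- fingers.gripper_to(opening, force=None): opening from 0.0 (shut) to 1.0 (fully open); force is the grip in N (None keeps the last); returns when the fingers have stopped.
- robot.pause(seconds).
- robot.inverse_kinematics(position, orientation): joint angles nearest the present ones, or None.
- vision.grab_frame(name): name is "scene" or "side" or "wrist"; returns the picture (420x560x3 uint8, red, green, blue); there is no depth.
- vision.calibration(name): a dict with "mtx" (3x3 intrinsics, pixels), "extrinsics" (4x4, takes a point from world to camera coordinates); the wrist camera has in their place "T_tool_cam" (4x4, takes a point from camera to tool coordinates, whose origin is the TCP and whose axes are the flange's). Camera axes: x right, y up, looking along -z (the intrinsics and any distortion apply to the point x, -y, -z); pixel columns grow to the right and rows downward; lengths in m; the calibration is good to about 2 mm. A picture is of the moment at which its call begins: read the wrist's pose just before it. calibration takes no time and is no camera call.
A pose or a line that the arm cannot do raises robot.PlanningError and nothing moves.
- workorder.close_job(): hands the job in; it is judged then, once.
Trained networks look in the newest picture that a camera, given by its name, has taken for a name from the list of things; names that differ only in an ending like _2 or _b are one class to them, and where a whole thing is asked for, a point or a joint stands for the part that bears it (a point fixed in the world has none). Each returns a list of dicts, best first, with "p" (0 to 1); they miss things now and then, are a little off and sometimes report something else, mostly with a low value. They report only what shows in the picture. A call takes as long as a camera call. They do not tell look-alikes from the thing itself.
- recognise(label, camera): "rect" ([centre column, centre row, width, height] in pixels, round what is visible of it).
Readings, each from a call of its own:
- robot.current_time_s(): time.
- robot.current_joint_positions(): joint angles.
- robot.current_dq(): joint speeds.
- robot.current_joint_torque(): joint torques, N m.
- robot.current_tool_pos(): TCP position.
- robot.current_eef_rot(): TCP orientation.
- robot.current_contact_force(): force on the tool from outside, world axes, zero at the start.
- robot.current_torque(): the same for the moment, N m.
- robot.current_finger_gap(): opening from 0.0 (shut) to 1.0 (fully open).
- robot.current_gripper_force(): force on a finger pad.
Only numpy, scipy, OpenCV 4.12 (cv2) and the standard library are available. Lean on these libraries where they do the work, as an engineer would, in place of code of your own. Each camera call takes 0.05 s, during which the arm holds its last target. There are 200 camera calls.

### The job

Pick up the blue slide carrier (its black rib is the handle), keep it level, set it down on the aluminium loading stage without dropping it, and push it fully home into the corner of the two dark fences: long side flush against the long fence, one short end flush against the short fence, lying flat. It may go in either way round end for end. Let go of it, and leave the other things on the bench and the stage where they are.

Things in the scene. Friction and masses are not known exactly. Their poses are not given: they have to be found in the camera images.
- carrier: Loose blue tray, 96 (its x) x 160 (its y) x 12 mm, about 0.3 kg, carrying four fixed glass slides (tops 13.4 mm above its underside); a black rib crosses its middle, 70 mm long in x, 20 mm wide in y, top 48 mm above the underside. Origin: centre of the underside; z up; y along the long sides. Alike when turned half round, but for colours. Starts on the bench.
- rib_top (a point): Centre of the top of the carrier's black rib, 48 mm above the carrier's underside; axes as the carrier's.
- stage: Fixed low white block with aluminium top, 230 (its x) x 270 mm (its y), top 24 mm above the bench; place and yaw vary. Two dark steel fences, 15 mm thick, rise 16 mm above the top: the long one on the whole +x edge (inner face x = 100 mm), the short one on the +y edge (inner face y = 120 mm). -x and -y sides open; two small knobs on the -x face. Origin: centre of the underside.
- corner (a point): Inner corner of the two fences, level with the stage's top (x = 100, y = 120, z = 24 mm in the stage's frame); axes as the stage's. With the carrier home, its origin lies 48 mm (-x) and 80 mm (-y) from here, at the same height, its y axis parallel to the stage's y.
- oil_bottle: small amber immersion-oil bottle with black cap, 32 mm in diameter, 62 mm tall, standing on the stage's top in the robot-side (-x), +y part, by the end of the short fence; loose, to be left alone. Origin: centre of its underside.
- specimen_cup: clear specimen jar with red lid, 52 mm in diameter, 58 mm tall, standing near the carrier; loose, to be left alone. Origin: centre of its underside.
- slide_mailer: white plastic slide mailer, a flat box 34 x 90 x 20 mm, lying near the carrier; loose, to be left alone. Origin: centre of its underside.
- reagent_bottle: amber reagent bottle with blue cap, 68 mm in diameter, 120 mm tall, on the bench at the right (-y); loose, to be left alone. Origin: centre of its underside.
- beaker: glass beaker, 80 mm in diameter, 95 mm tall, on the bench at the left (+y); loose, to be left alone. Origin: centre of its underside.
- petri_dish: closed clear petri dish, 94 mm in diameter, 22 mm tall, on the bench at the left (+y); loose, to be left alone. Origin: centre of its underside.
Things that resemble listed ones, but are neither listed nor needed, are in the scene too. Leave any purple or yellow look-alike of the carrier alone.

How it is judged:
By the outcome, as a careful person would: the job done as asked, in the order asked, and still so for the second after the job is handed in, with the robot touching nothing.
It also fails if it takes over 64 s, if anything falls off the work surface, if the arm or the gripper's body presses on something with over 40 N, if the wrist force passes 120 N, or if a joint passes its speed limit or range.

## Working session

There is one attempt and no reset: what is moved stays moved. The work goes in short steps, each a Python script; the robot and the scene stay as the last script left them, time stands still between calls to the robot, and variables do not carry over. Pictures are saved under pics/ and viewed, at most 10 in all, crops included, and the job is handed in when it is done.

```bash
ls; mkdir -p pics; python3 - <<'E'
from station import robot, fingers, vision, workorder, recognise
import cv2,numpy as np
for c in ["scene","side"]:
    im=vision.grab_frame(c); cv2.imwrite(f"pics/{c}0.png",cv2.cvtColor(im,cv2.COLOR_RGB2BGR))
    print(c,{k:(np.round(v,4).tolist() if hasattr(v,'__len__') else v) for k,v in vision.calibration(c).items()})
    for l in ["carrier","rib_top","stage","oil_bottle","specimen_cup","slide_mailer"]:
        print(l,[(round(d["p"],2),np.round(d["rect"]).tolist()) for d in recognise(l,c)][:3])
print({k:(np.round(v,4).tolist() if hasattr(v,'__len__') else v) for k,v in vision.calibration("wrist").items()})
print(robot.current_time_s(),robot.current_eef_rot())
E
```

```text
pics
scene {'mtx': [[455.3123, 0.0, 286.4667], [0.0, 455.3123, 216.7492], [0.0, 0.0, 1.0]], 'extrinsics': [[0.8889, 0.4579, -0.0121, -0.4706], [-0.322, 0.6434, 0.6945, 0.0817], [0.3258, -0.6135, 0.7194, -1.4825], [0.0, 0.0, 0.0, 1.0]]}
carrier [(0.82, [333.0, 119.0, 24.0, 28.0]), (0.79, [322.0, 207.0, 29.0, 36.0]), (0.74, [266.0, 169.0, 38.0, 37.0])]
rib_top [(0.85, [333.0, 122.0, 31.0, 26.0]), (0.59, [268.0, 173.0, 40.0, 33.0])]
stage [(0.91, [252.0, 298.0, 118.0, 111.0])]
oil_bottle [(0.55, [237.0, 253.0, 17.0, 17.0])]
specimen_cup [(0.6, [284.0, 202.0, 18.0, 23.0])]
slide_mailer [(0.58, [356.0, 199.0, 13.0, 20.0])]
side {'mtx': [[417.6016, 0.0, 281.5364], [0.0, 417.6016, 209.5104], [0.0, 0.0, 1.0]], 'extrinsics': [[0.8941, -0.4476, -0.0163, -0.3998], [0.2435, 0.4552, 0.8565, -0.222], [-0.376, -0.7697, 0.516, -1.245], [0.0, 0.0, 0.0, 1.0]]}
carrier [(0.89, [282.0, 210.0, 44.0, 27.0]), (0.84, [203.0, 169.0, 27.0, 26.0]), (0.73, [220.0, 214.0, 48.0, 29.0])]
rib_top [(0.88, [283.0, 208.0, 46.0, 25.0]), (0.73, [219.0, 214.0, 52.0, 24.0]), (0.59, [204.0, 172.0, 30.0, 21.0])]
stage []
oil_bottle [(0.61, [295.0, 252.0, 12.0, 20.0])]
specimen_cup [(0.65, [266.0, 217.0, 16.0, 18.0])]
slide_mailer [(0.51, [292.0, 195.0, 23.0, 13.0])]
{'mtx': [[353.6104, 0.0, 280.8604], [0.0, 353.6104, 211.0607], [0.0, 0.0, 1.0]], 'T_tool_cam': [[0.0001, 0.9549, 0.297, 0.0752], [1.0, 0.0001, -0.0006, -0.0004], [-0.0006, 0.297, -0.9549, -0.1255], [0.0, 0.0, 0.0, 1.0]]}
0.7 [ 1.79997731e+02 -8.74848944e-05  1.55265224e+02]
```

```bash
python3 - <<'E'
import cv2,numpy as np
a=cv2.imread("pics/scene0.png")[80:380,150:430];b=cv2.imread("pics/side0.png")[130:330,150:400]
cv2.imwrite("pics/s1.png",cv2.resize(a,(560,600),interpolation=cv2.INTER_CUBIC));cv2.imwrite("pics/s2.png",cv2.resize(b,(750,600),interpolation=cv2.INTER_CUBIC))
E
```

```text
(no output)
```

View pics/s1.png

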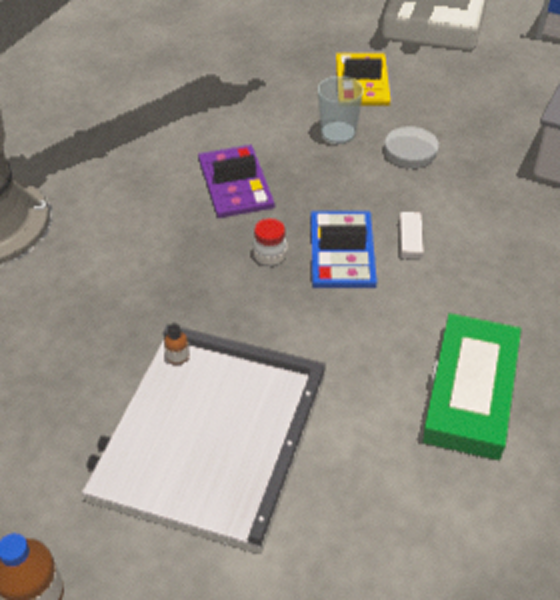

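View pics/s2.png

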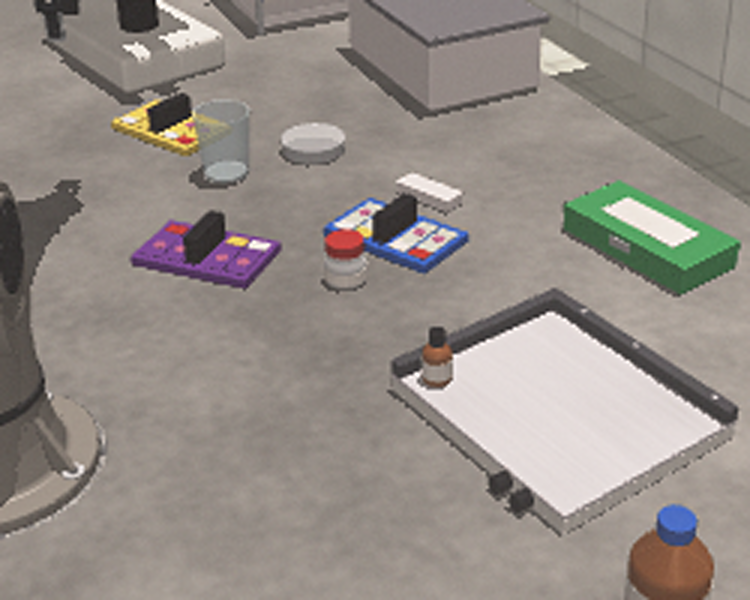

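Scene image: the blue carrier is at full-image (322,204), with the cup to its left and the mailer to its right. The stage corner is near (309,264), and the oil bottle is at the other end of the short fence. The side view agrees. Next I get coarse poses.

```bash
cat > h.py <<'E'
from station import robot, fingers, vision, workorder, recognise
import cv2,numpy as np
from scipy.spatial.transform import Rotation as R
D=np.diag([1.,-1,-1])
def cam(name,Ttool=None):
    c=vision.calibration(name)
    T=Ttool@c["T_tool_cam"] if name=="wrist" else np.linalg.inv(c["extrinsics"])
    return np.array(c["mtx"]),T
def tool():
    T=np.eye(4);T[:3,:3]=R.from_euler("xyz",robot.current_eef_rot(),degrees=True).as_matrix();T[:3,3]=robot.current_tool_pos();return T
def ray(K,T,px,z):
    d=T[:3,:3]@D@np.linalg.solve(K,[px[0],px[1],1]);return T[:3,3]+d*(z-T[2,3])/d[2]
def proj(K,T,P):
    P=np.atleast_2d(P);q=K@D@T[:3,:3].T@(P-T[:3,3]).T;return (q[:2]/q[2]).T
def wrist(fn):
    T=tool();np.save(fn+".npy",T);im=vision.grab_frame("wrist");cv2.imwrite(fn+".png",cv2.cvtColor(im,cv2.COLOR_RGB2BGR));return im,T
E
python3 - <<'E'
from h import *
K,T=cam("scene");f=lambda u,v:(u/2+150,v/2+80)
print("cam",T[:3,3])
def show(n,L,z):
    P=[ray(K,T,f(*p),z)[:2] for p in L];print(n,np.round(P,3).tolist(),"len",[round(float(np.linalg.norm(P[i]-P[i-1])),3) for i in range(len(P))],"ang",[round(float(np.degrees(np.arctan2(*(P[i]-P[i-1])[::-1])))) for i in range(len(P))])
show("carrier",[(311,211),(371,210),(377,285),(313,286)],.012)
show("fence top outer",[(165,328),(325,363),(262,543)],.04)
show("stage top",[(86,493)],.024)
show("cup lid",[(269,230)],.055); show("mailer",[(411,232)],.02);show("oil",[(176,358)],.024)
for n,L in (("rib side",[(395,215)]),):
    K2,T2=cam("side");print(ray(K2,T2,(395/3+150,205/3+130),.048))
E
```

```text
cam [ 0.92770474 -0.74652978  1.00396683]
carrier [[0.469, 0.252], [0.555, 0.298], [0.628, 0.148], [0.544, 0.103]] len [0.167, 0.097, 0.167, 0.096] ang [117, 28, -64, -152]
fence top outer [[0.405, -0.086], [0.63, -0.042], [0.676, -0.311]] len [0.353, 0.229, 0.274] ang [140, 11, -80]
stage top [[0.45, -0.343]] len [0.0] ang [0]
cup lid [[0.45, 0.142]] len [0.0] ang [0]
mailer [[0.634, 0.27]] len [0.0] ang [0]
oil [[0.439, -0.114]] len [0.0] ang [0]
[0.54737786 0.19742238 0.048     ]
```

```bash
python3 - <<'E'
from h import *
for y in (27.5,207.5-360):
    for p in ((.549,.2,.27),(.549,.2,.039),(.56,-.11,.06),(.53,-.17,.3)):
        yy=y if p[1]>0 else y-17
        q=robot.inverse_kinematics(list(p),[180,0,yy]);print(y,p,None if q is None else np.round(q))
E
```

```text
27.5 (0.549, 0.2, 0.27) [-44.  23.  32.  80. -12.  81. -74.]
27.5 (0.549, 0.2, 0.039) [-42.  36.  30.  97. -21.  54. -67.]
27.5 (0.56, -0.11, 0.06) [-21.  36.  44.  98. -29.  57. -46.]
27.5 (0.53, -0.17, 0.3) [-22.  24.  56.  81. -20.  85. -46.]
-152.5 (0.549, 0.2, 0.27) [-28.  21.  10.  79.  -4.  80.  99.]
-152.5 (0.549, 0.2, 0.039) [-25.  33.   5.  96.  -4.  51.  99.]
-152.5 (0.56, -0.11, 0.06) [-15.  33.  34.  98. -22.  55. 128.]
-152.5 (0.53, -0.17, 0.3) [-21.  23.  54.  81. -18.  85. 133.]
```

```bash
python3 - <<'E'
from h import *
fingers.gripper_to(0.7)
robot.move_to([.575,.215,.25],[180,0,27.5])
im,T=wrist("pics/wc")
robot.move_to([.575,-.18,.27],[180,0,10.5])
im2,T2=wrist("pics/ws")
robot.move_to([.549,.2,.15],[180,0,27.5])
print(robot.current_time_s())
cv2.imwrite("pics/wboth.png",cv2.resize(np.hstack([im,im2])[:,:,::-1],(800,300),interpolation=cv2.INTER_AREA))
E
```

```text
5.775
```

View pics/wc.png

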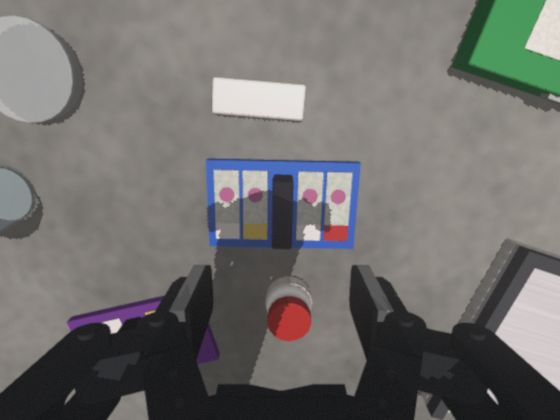

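View pics/ws.png

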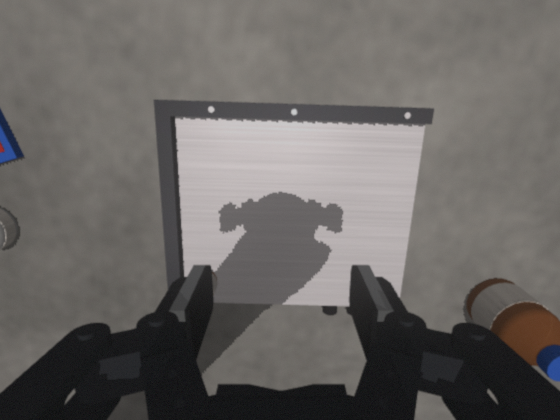

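Wrist images: the carrier corners are near (207,160), (360,163), (354,248) and (209,248), with the rib at the centre. The stage fence's outer corners are at (155,100) and (433,110), and the open corner is near (402,307). I fit the poses to these.

```bash
cat > fit.py <<'E'
from h import *
from scipy.optimize import least_squares
def fit(fn,obj,px,x0,zb=0):
    T=np.load(fn+".npy");K,C=cam("wrist",T);obj=np.array(obj,float)/1000
    def W(p):
        c,s=np.cos(p[2]),np.sin(p[2]);return np.c_[p[0]+c*obj[:,0]-s*obj[:,1],p[1]+s*obj[:,0]+c*obj[:,1],obj[:,2]+zb]
    r=least_squares(lambda p:(proj(K,C,W(p))-px).ravel(),x0,x_scale=[.01,.01,.1],loss="soft_l1")
    print(fn,np.round(r.x[:2],4),round(np.degrees(r.x[2]),2),np.round(r.fun.reshape(-1,2),1).tolist());return r.x
def blue(fn,win):
    im=cv2.imread(fn+".png");h=cv2.cvtColor(im,cv2.COLOR_BGR2HSV);m=cv2.inRange(h,(105,140,40),(122,255,255))
    k=np.zeros_like(m);u0,u1,v0,v1=win;k[v0:v1,u0:u1]=m[v0:v1,u0:u1]
    h=cv2.convexHull(cv2.findNonZero(k));e=.02*cv2.arcLength(h,True)
    return cv2.approxPolyDP(h,e,True)[:,0]
E
python3 - <<'E'
from fit import *
b=blue("pics/wc",(190,380,140,265));print(b.tolist())
# image up = tool +x ; image right = -carrier y
px=np.array([[207,159.5],[360,162.5],[354.5,248.5],[209,248]])
fit("pics/wc",[[48,80,12],[48,-80,12],[-48,-80,12],[-48,80,12]],px,[.549,.2,.48])
fit("pics/wc",[[35,10,48],[35,-10,48]],np.array([[274,176],[293,176]]),[.549,.2,.48])
s=np.array([[155,100],[433,109],[402,307],[176,119]])
fit("pics/ws",[[115,135,40],[115,-135,40],[-115,-135,24],[100,120,40]],s,[.54,-.196,.18])
g=cv2.imread("pics/ws.png",0);G=cv2.cornerSubPix
for i in range(95,122,3):print(i,g[i,300],end=' ')
for p in s:print(cv2.cornerSubPix(g,np.float32([[p]]),(4,4),(-1,-1),(3,30,.01)).ravel())
E
```

```text
[[359, 164], [352, 247], [210, 245], [207, 160]]
pics/wc [0.5474 0.2003] 26.88 [[-1.3, 0.9], [0.9, 0.1], [-0.6, 0.0], [0.9, -1.5]]
pics/wc [0.5523 0.2021] 27.7 [[-1.1, 0.0], [1.1, 0.0]]
pics/ws [ 0.5365 -0.1973] 9.51 [[0.5, 1.9], [3.0, -0.8], [-0.6, 0.6], [-3.8, -0.6]]
95 121 98 121 101 123 104 91 107 81 110 81 113 80 116 81 119 84 [153.3711  99.1493]
[433.63867 108.31997]
[402. 307.]
[174.58215 117.83132]
```

```bash
python3 - <<'E'
from fit import *
s=np.array([[154,99.5],[433.5,108.5],[402.5,307],[176,119],[424,124.5]])
fit("pics/ws",[[115,135,40],[115,-135,40],[-115,-135,24],[100,120,24],[100,-135,24]],s,[.54,-.196,.18])
px=np.array([[207,159.5],[360,162.8],[354,248],[209,247.5]])
fit("pics/wc",[[48,80,12],[48,-80,12],[-48,-80,12],[-48,80,12]],px,[.549,.2,.48])
print(robot.current_tool_pos(),robot.current_eef_rot())
E
```

```text
pics/ws [ 0.5358 -0.1961] 9.68 [[-0.2, 3.4], [0.8, -0.1], [-2.0, 0.7], [-0.7, -0.4], [1.6, -1.1]]
pics/wc [0.5474 0.2006] 26.81 [[-1.4, 0.6], [0.8, -0.2], [-0.4, 0.5], [0.7, -1.2]]
[0.55017606 0.1977287  0.15078577] [ 1.79900161e+02 -7.30652131e-02  2.73100235e+01]
```

```bash
cat >> h.py <<'E'
S=np.array([.5358,-.1961]);SY=9.68
def st(x,y,z):
    a=np.radians(SY);c,s=np.cos(a),np.sin(a);x/=1000;y/=1000
    return [S[0]+c*x-s*y,S[1]+s*x+c*y,z]
E
python3 - <<'E'
from h import *
robot.line_to([.548,.2005,.10],[180,0,27])
hit=robot.line_to([.548,.2005,.040],[180,0,27],velocity=.08,f_stop=8)
print("hit",hit,robot.current_tool_pos())
if not hit:
    fingers.gripper_to(0,force=70)
    print(robot.current_finger_gap(),robot.current_gripper_force(),robot.current_tool_pos())
    robot.line_to([.548,.2005,.17],[180,0,27],velocity=.1)
    print(robot.current_finger_gap(),robot.current_contact_force(),robot.current_torque(),robot.current_time_s())
    wrist("pics/wg")
E
```

```text
hit False [0.54850648 0.20050721 0.0403572 ]
0.2228915973749904 71.13460421562195 [0.54838758 0.2009407  0.04078595]
0.21675640599926627 [-0.09797901  0.03799195 -2.94070164] [ 0.01163273  0.0184891  -0.06911331] 9.05
```

View pics/wg.png

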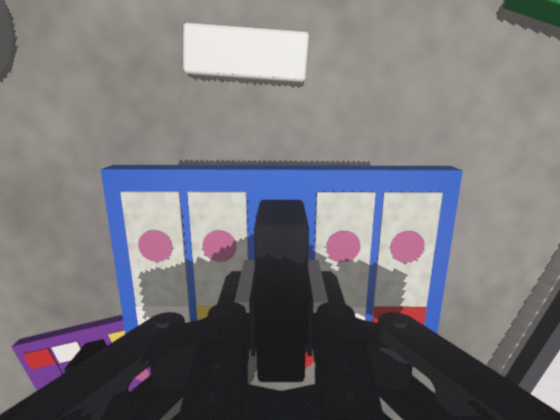

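The carrier is held square and level, with its far edge horizontal at row 167. Next I carry it to the stage and set it down.

```bash
python3 - <<'E'
from h import *
T=np.load("pics/wg.npy");K,C=cam("wrist",T)
off=np.mean([(np.linalg.inv(T)@np.r_[ray(K,C,p,.142),1])[:2] for p in((104,168),(460,169))],0);print("edge mid in tool",off) # 48 => centred
o=[180,0,SY]
robot.line_to(st(27,15,.17),o,velocity=.2)
robot.line_to(st(27,15,.085),o,velocity=.12)
im,_=wrist("pics/wp")
hit=robot.line_to(st(27,15,.055),o,velocity=.03,f_stop=4)
print(hit,robot.current_tool_pos(),robot.current_contact_force(),robot.current_time_s())
E
```

```text
edge mid in tool [0.04803409 0.00125371]
True [ 0.55982703 -0.17670204  0.06478986] [-0.26222305 -0.97078138  3.95341268] 12.725
```

View pics/wp.png

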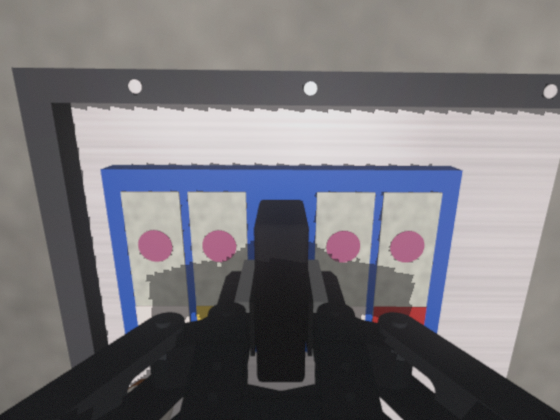

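The carrier is on the stage, with the long fence about parallel (tilt about 0.5°) and a gap to both fences. I slide it into the corner under force limits.

```bash
sed -i 's/SY=9.68/SY=9.3/' h.py; python3 - <<'E'
from h import *
o=[180,0,SY];z=.0645
a=np.radians(SY);ex=np.array([np.cos(a),np.sin(a),0]);ey=np.array([-np.sin(a),np.cos(a),0])
def rep(n,h):
    p=np.array(robot.current_tool_pos());d=p-np.r_[S,0];print(n,h,"stage xy",np.round([d@ex*1e3,d@ey*1e3],1),"z",round(p[2],4),np.round(robot.current_contact_force(),1),round(robot.current_time_s(),1));return p
p=rep("start",0);p[2]=z
h=robot.line_to((p+ex*.035).tolist(),o,velocity=.025,f_stop=9)
p=rep("x",h);p[2]=z
h=robot.line_to((p+ey*.035-ex*.0005).tolist(),o,velocity=.025,f_stop=9)
p=rep("y",h)
fingers.gripper_to(0.5)
p=rep("open",0)
p[2]=.15
robot.line_to(p.tolist(),o,velocity=.12)
# back off for a look
robot.line_to((p+ex*-.0+np.array([0,0,.06])).tolist(),o,velocity=.15)
im,_=wrist("pics/wl");print(robot.current_time_s())
E
```

```text
start 0 stage xy [26.8 15.3] z 0.0648 [-0.3 -1.   4. ] 12.7
x True stage xy [26.9 15.2] z 0.0649 [-0.9  0.6  3.6] 13.1
y True stage xy [26.6 42.2] z 0.0649 [ 0.6 -0.4  1.3] 14.2
open 0 stage xy [26.2 39. ] z 0.0654 [-0.2  0.9  0.3] 14.5
15.9917
```

View pics/wl.png

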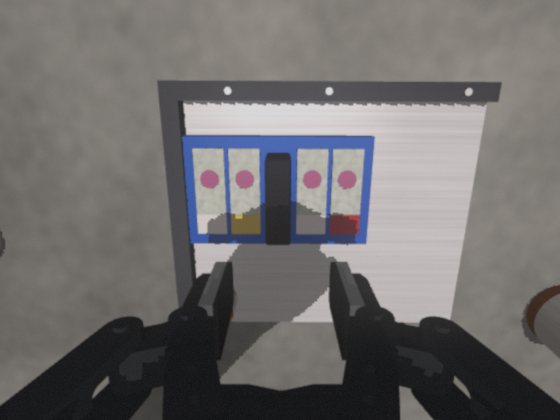

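The carrier is touching the short fence at its left end, but the +x slide tripped on startup force and left a gap to the long fence (rows 102–136). I push the tray's edges with closed fingertips.

```bash
cat >> h.py <<'E'
o=[180,0,SY]
a=np.radians(SY);ex=np.array([np.cos(a),np.sin(a),0]);ey=np.array([-np.sin(a),np.cos(a),0])
def rep(n,h=0):
    p=np.array(robot.current_tool_pos());d=p-np.r_[S,0];print(n,h,"stage xy",np.round([d@ex*1e3,d@ey*1e3],1),"z",round(p[2],4),np.round(robot.current_contact_force(),1),round(robot.current_time_s(),1));return d@ex*1e3,d@ey*1e3
def push(x0,y0,dx,dy,f,zl=.045):
    "come down at x0,y0; advance by dx,dy until f; back off and rise"
    robot.line_to(st(x0,y0,.12),o,velocity=.2)
    if robot.line_to(st(x0,y0,zl),o,velocity=.1,f_stop=10): rep("DOWN HIT");robot.line_to(st(x0,y0,.12),o);return
    n=np.hypot(dx,dy);ux,uy=dx/n,dy/n;last=-1e9
    for i in range(5):
        h=robot.line_to(st(x0+dx,y0+dy,zl),o,velocity=.025,f_stop=f);x,y=rep("push",h);s=x*ux+y*uy
        if not h or s-last<1.5:break
        last=s
    robot.line_to(st(x-8*ux,y-8*uy,zl),o,velocity=.05)
    robot.line_to(st(x-8*ux,y-8*uy,.12),o,velocity=.15)
E
python3 - <<'E'
from h import *
fingers.gripper_to(0)
push(-47,38,50,0,14)
push(52,-78,0,35,14)
push(-25,40,28,0,14)
robot.line_to(st(45,20,.21),o,velocity=.2)
wrist("pics/wm");print(robot.current_time_s())
E
```

```text
push True stage xy [-5.4 38.3] z 0.0443 [-0.  -0.3 -0.8] 19.7
push True stage xy [-5.4 38.6] z 0.0433 [-0.4  0.5  0.3] 20.1
push False stage xy [ 51.9 -49.5] z 0.0467 [ 2.5 -8.2 -0.4] 24.3
push True stage xy [-5.3 40.1] z 0.0441 [ 0.  -0.6 -0.4] 28.0
push True stage xy [-5.3 40.6] z 0.0433 [-0.2  0.7  0.1] 28.3
30.0167
```

View pics/wm.png

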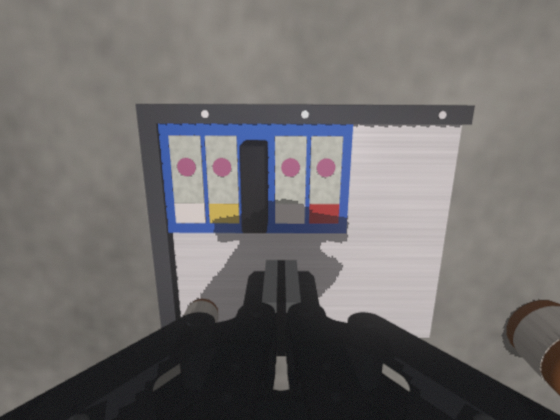

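The tray is against both fences. The +y push ended on distance at 8 N, so I repeat it with more travel, then one more +x push, and check close up.

```bash
python3 - <<'E'
from h import *
push(52,-66,0,45,16)
push(-20,40,28,0,14)
robot.line_to(st(5,10,.21),o,velocity=.2)
im,T=wrist("pics/wn");print(robot.current_time_s())
im2=vision.grab_frame("side")
A=cv2.resize(im[70:270,120:420],(600,400),interpolation=cv2.INTER_CUBIC)
cv2.imwrite("pics/wnz.png",A[:,:,::-1]);cv2.imwrite("pics/side1.png",cv2.resize(im2[180:320,230:410],(720,560),interpolation=cv2.INTER_CUBIC)[:,:,::-1])
E
```

```text
push True stage xy [ 51.5 -49.4] z 0.0475 [-0.2 -0.2  0.6] 32.8
push True stage xy [ 51.  -44.2] z 0.0475 [ 0.7 -1.3  0.7] 33.5
push True stage xy [ 50.6 -44.2] z 0.0483 [ 0.7 -2.2  0.9] 34.1
push True stage xy [-5.3 40.4] z 0.0442 [-0.5 -1.4  0.5] 37.4
push True stage xy [-5.2 40.9] z 0.0433 [ 0.4 -0.   0.3] 37.8
39.425
```

View pics/wnz.png

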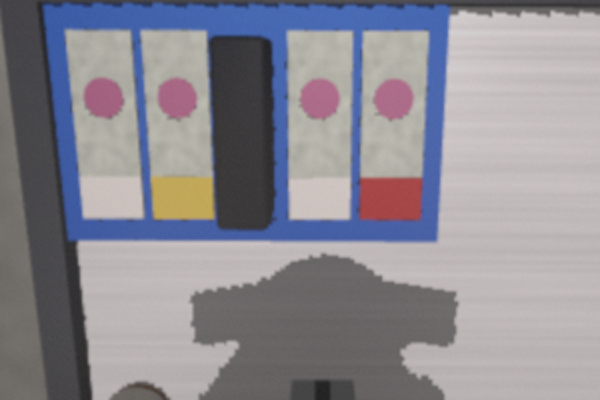

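View pics/side1.png

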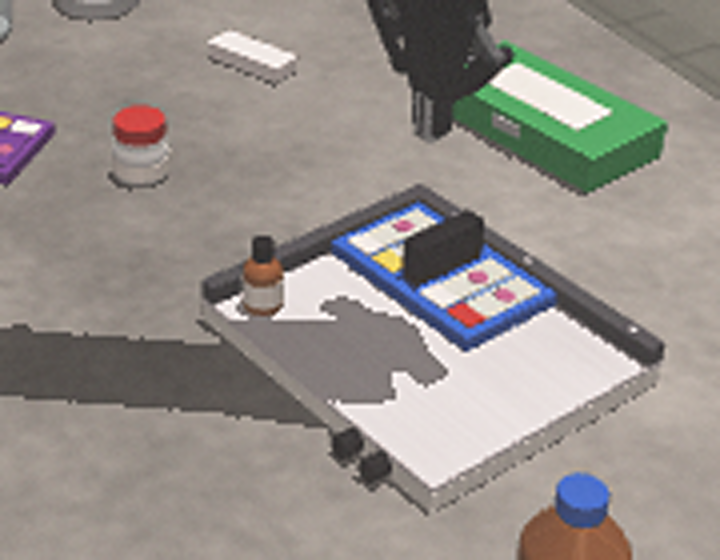

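Close-up: the tray's left edge (crop 45,8 to 70,240) and top edge lie against the fences, with no stage visible between. The oil bottle, cup and mailer are untouched. I check the relative pose numerically.

```bash
python3 - <<'E'
from fit import *
b=blue("pics/wn",(125,360,60,210));print(b.tolist())
g=lambda L:np.array([(u/2+120-.25,v/2+70-.25) for u,v in L])
r=fit("pics/wn",[[48,80,12],[48,-80,12],[-48,-80,12],[-48,80,12]],g([(42,4),(450,6),(437,241),(70,241)]),[.58,-.15,.16],.024)
# rows of short-fence foot & long-fence foot, relative to fitted carrier
K,C=cam("wrist",np.load("pics/wn.npy"))
c,s=np.cos(r[2]),np.sin(r[2])
for n,px in (("short foot",g([(78,243),(84,320),(91,398)])),("long foot",g([(455,12),(520,12.5),(595,13)]))):
    for p in px:
        d=ray(K,C,p,.024)[:2]-r[:2];print(n,np.round(1e3*np.array([c*d[0]+s*d[1],-s*d[0]+c*d[1]]),1))
E
```

```text
[[343, 73], [336, 188], [154, 188], [142, 72]]
pics/wn [ 0.5824 -0.1473] 9.21 [[0.3, 0.0], [-0.0, -0.7], [0.3, 0.6], [-0.8, 0.2]]
short foot [-51.8  80.2]
short foot [-88.8  81.2]
short foot [-129.1   81.8]
long foot [ 46.  -84.2]
long foot [  45.9 -110.8]
long foot [  45.7 -141.5]
```

```bash
python3 - <<'E'
from h import *
print(robot.current_time_s(),robot.current_contact_force());print(workorder.close_job())
E
```

```text
39.475 [-0.84526189  1.15133766 -0.18258767]
the job is handed in; nothing more can be done
None
```

The blue carrier is set down on the stage, pushed against both fences (flush to within about 2 mm by camera) and let go; the neighbouring things I could see look undisturbed, and I handed the job in at 39.5 s.

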